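# Index a notched flange under its spring catch

### The arm

A 7-joint arm with a two-finger parallel gripper is mounted at the origin on a cart in front of the work surface, level with it; the furniture and walls round the work are solid. World frame = base frame: x ahead of the robot, y to its left, z up, the work surface at z = 0. Lengths are in m, angles in rad, forces in N, time in s.
With the tool pointing down it reaches from about 0.4 to 0.85 m from the base axis. Payload 10.4 kg.
Tool frame: the origin (TCP) lies midway between the tips of the shut fingers; the grasp point (between the pads) lies 19 mm behind it (r.tcp_to_grasp is the z of the grasp point in the tool frame, in m); z points along the fingers, x is the direction in which the jaws open and shut, and the axes are right-handed (so a half turn about z gives the same grasp; the last joint's range is limited). The gripper opens to 87 mm and grips with 3 to 60 N. Pads are 19 mm wide; open, the fingers measure 117 mm over their backs; the gripper's body (75 mm by 190 mm) begins 51 mm behind the grasp point.
Start: joints at [-1.136, 0.332, -0.065, 1.46, 0.022, 1.35, -0.088], TCP at [0.276, 0.561, 0.223] pointing down, gripper open.
Joint ranges: [-2.6, 2.6], [-0.5, 2.12], [-1.47, 1.34], [0.16, 2.42], [-1.27, 4.41], [0.06, 2.06], [-2.6, 2.6]. Speed limits (rad/s): [2.22, 2.22, 2.79, 2.79, 3.14, 3.14, 3.14].

### API

Orientations are given as a unit quaternion [x, y, z, w].
In Python, from bench import r, camera, close_job gives the robot as it stands. The module is installed in compiled form; this text tells all that it offers.
- The arm moves only by the shell command python3 -m crank 'ROWS' [FORCE]. ROWS is JSON, a list of rows, each an object of numbers: "x", "y", "z": the shift along the tool's x, y, z scaled (see below); "ax", "ay", "az": the turn, a rotation vector about the tool's x, y, z scaled (see below); "claw": the closure, from -1 (fully open) to 1 (shut), so that 0 is half open. A call has exactly 5 rows; each row is the pose to reach, as a shift and turn from the pose commanded when the call began, along the tool's axes at that moment; what a row does not reach only later rows make up. The controller multiplies each number of a shift by 1 m and each number of a turn by 2 rad. A row lasts 1/12 s, in which the tool goes at most 41.7 mm and 7.16 degrees, less where a joint would pass 70% of its speed; a pose out of reach is approached as far as the arm can. A call with a number of a shift or a turn outside -1 to 1 is refused whole. A call with a gripper value outside its range is refused whole. The fingers move at their own pace and stop on an object; FORCE is the grip in N (left out, the last holds). Time passes only in rows, so rows that repeat a pose let the fingers close, or fill a call up. It gives the time, the measured TCP pose, the force and the opening at its end, in the units of the state.
- r.read_state(): the state, without advancing time (a new reading comes with each control period).
- camera(name): name is "scene" or "side" or "wrist"; returns a dict with "color" (400x640x3 uint8, blue, green, red), "fx", "fy", "cx", "cy" (pixels), "eye" and "orientation" of the camera in the world. Camera axes: x right, y down, z forward; pixel columns grow to the right and rows downward; lengths in m; the calibration is good to about 2 mm. A picture is of the moment at which its call begins. There is no depth.
- close_job(): hands the job in, once; it reports no verdict.
The state is a dict: "time": time; "joint_positions": joint angles; "joint_vel": joint speeds; "joint_torque": joint torques, N m; "ee_pos": TCP position; "eef_rot": TCP orientation; "ft_force": force on the tool from outside, world axes, zero at the start; "torque": the same for the moment, N m; "width": finger opening in m.
Only numpy, scipy, OpenCV 4.12 (cv2) and the standard library are available. Lean on these libraries where they do the work, as an engineer would, in place of code of your own. Each camera call takes 0.05 s, during which the arm holds its last target. There are 200 camera calls.

### The job

Turn the round flange on its indexing fixture by pushing its lugs round the edge, with gentle contact (never more than 15 N), until the spring catch snaps into the flange's notch. The spring carries it only part way, so then press it fully home from behind its thumb post with a firm but moderate push (about 10 N, held for half a second) and let go. Leave the flange lying flat on its seat, locked by the catch, and do not shift the things lying around.

Things in the scene. Friction and masses are not known exactly. Their poses are not given: they have to be found in the camera images.
- fixture: Grey fixed indexing fixture: base plate 170 x 170 x 14 mm with a 140 mm wide tongue reaching 167 mm along its own -y. Origin on the worktop under the upright spindle (29 mm thick, top 44 mm above the worktop); z up. The catch lies radially over the tongue in a steel guide (48 mm wide, top 38 mm above the worktop, 93 to 152 mm from the spindle).
- flange: Loose metal flange, 132 mm across, 16 mm thick, about 0.8 kg, its 31 mm bore over the spindle (1 mm play). Origin: centre of its underside, 18 mm above the worktop; z up, +x to the middle of its only notch, lugs at 60, 180 and -60 degrees from +x. Turns either way against dry friction (a few N at a lug); stops dead once the catch is in, and its +x then points along the catch.
- lug (a point): Centre of the lug at +60 degrees, at mid height, 65 mm from the flange's centre. The three upright lugs are alike: 16 mm wide along the rim, from 48 to 82 mm from the centre, from 34 to 60 mm above the worktop. They pass freely over the catch and its nose.
- notch (a point): Middle of the notch's mouth, on the flange's upper face, 66 mm from its centre. The notch is tapered: 16 mm wide at the rim, 12 mm at its floor, 10 mm deep.
- catch (a joint): Spring catch: radial steel bar 15 mm wide, tapered nose; value in m: 0 home in the notch, 0.0085 nose on the plain rim, 0.014 drawn back. It lies along the fixture's -y only to within 15 degrees either way about the spindle (its guide is clamped anywhere there; not measured). It snaps in by itself (2 to 5 N) but stops at 0.003 to 0.006, held by friction (1.2 N); pressed home, it stays.
- tongue (a point): Fixed point on the fixture's upper face at the end of the tongue, on the fixture's -y axis, 160 mm from the spindle. Near it the catch ends in an upright thumb post, 26 mm wide, 12 mm thick radially, from 20 to 62 mm above the worktop; its outer face is 152 mm from the spindle (plus the catch's value). Pushed towards the spindle it drives the catch home.
- bearing: Bystander: ball bearing, 47 mm across, 14 mm high. Origin at the centre of its underside.
- spark_plug: Bystander: spark plug, 75 mm long, lying. Origin at the centre of its underside.
- wrench: Bystander: small wrench, 181 mm long, lying. Origin at the centre of its underside.
Things that resemble listed ones, but are neither listed nor needed, are in the scene too. There is more than one size of the flange; the one meant has the size given above.

How it is judged:
By the outcome, as a careful person would: the job done as asked, in the order asked, and still so for the second after the job is handed in, with the robot touching nothing.
It also fails if it takes over 69 s, if anything falls off the work surface, if the arm or the gripper's body presses on something with over 40 N, if the wrist force passes 120 N, or if a joint passes its speed limit or range.

## Working session

There is one attempt and no reset: what is moved stays moved. The work goes in short steps, Python scripts to look and compute and a shell command to move; the robot and the scene stay as the last step left them, time stands still between calls to the robot, and variables do not carry over. Pictures are saved under pics/ and viewed, about 8 in all and at most 12, crops included, and the job is handed in when it is done.

```bash
mkdir -p pics; cat > h.py <<'E'
import numpy as np, cv2
from scipy.spatial.transform import Rotation as R
from bench import r, camera
def shot(name,fn=None):
    c=camera(name)
    if fn: cv2.imwrite('pics/'+fn,c['color']); np.save('pics/'+fn+'.npy',{k:v for k,v in c.items()},allow_pickle=True)
    return c
def load(fn): return np.load('pics/'+fn+'.npy',allow_pickle=True).item()
def ray(c,u,v,z):
    d=R.from_quat(c['orientation']).apply([(u-c['cx'])/c['fx'],(v-c['cy'])/c['fy'],1]); e=np.array(c['eye'])
    return e+d*(z-e[2])/d[2]
def proj(c,p):
    q=R.from_quat(c['orientation']).inv().apply(np.array(p)-np.array(c['eye']))
    return np.array([c['fx']*q[0]/q[2]+c['cx'],c['fy']*q[1]/q[2]+c['cy']])
E
python3 - <<'E'
from h import *
for n in ('scene','side'):
    c=shot(n,n+'1.png'); print(n,c['eye'],c['orientation'],c['fx'])
print(r.read_state())
a=[cv2.imread(f'pics/{n}1.png') for n in ('scene','side')]
E
```

```text
scene [-0.08700315 -0.54888856  0.87288912] [ 0.83685077 -0.39527462  0.15275137 -0.34656282] 448.25300054623204
side [ 0.18470022 -0.68181036  0.50724387] [ 0.8477961  -0.1886193   0.12058007 -0.4807546 ] 366.5318318839925
{'time': 0.1, 'joint_positions': array([-1.13561021,  0.3328161 , -0.06468889,  1.46084464,  0.02162373,
        1.34991764, -0.08848471]), 'joint_vel': array([ 0.00059328, -0.00256055, -0.00035247, -0.0017551 ,  0.00042807,
       -0.00070414,  0.00168891]), 'joint_torque': array([ 6.57351247e-04, -6.24544287e+01,  2.40966358e-02, -3.90713596e+01,
       -6.13763602e-02,  3.65608488e-02,  6.90481511e-05]), 'ee_pos': array([0.27609027, 0.56032596, 0.22183491]), 'eef_rot': array([ 8.49098552e-01,  5.28234070e-01, -5.23840858e-04,  3.76033805e-04]), 'ft_force': array([ 0.3728214 , -0.05900695,  0.10250107]), 'torque': array([-0.03653933,  0.00623628, -0.03112755]), 'width': 0.0868942053528462}
```

View pics/scene1.png

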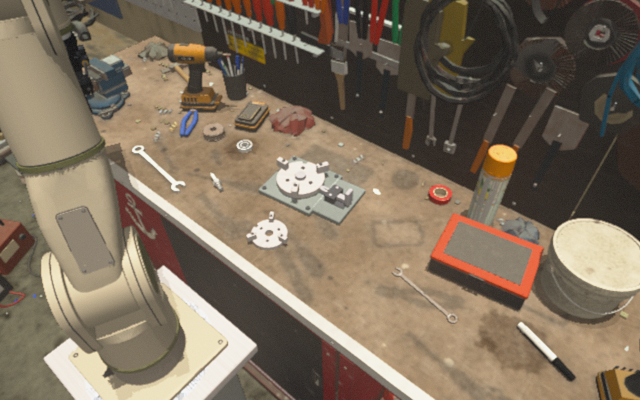

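View pics/side1.png

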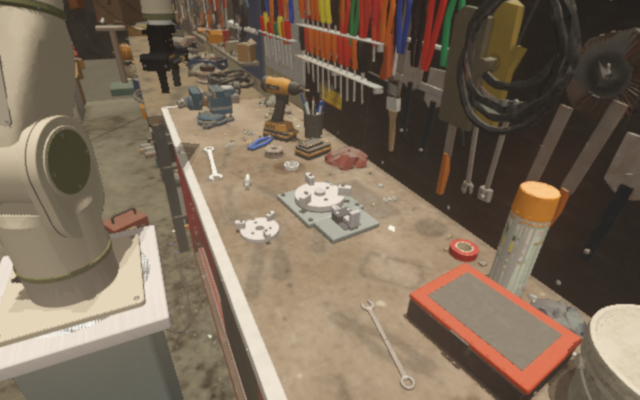

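Scene view: the fixture with a flange is at (300,178), and its catch and thumb post are at about (340,195). A loose, similar flange lies at (269,234). It isn't on the spindle, so it's a decoy. Two wrench-like items are at (158,168) and (425,295). Next is a close crop to check this choice.

```bash
python3 - <<'E'
from h import *
a=cv2.imread('pics/scene1.png')[140:255,235:380]; b=cv2.imread('pics/side1.png')[165:255,225:390]
a=cv2.resize(a,None,fx=4.8,fy=4.8,interpolation=cv2.INTER_CUBIC)[:,:696]
cv2.imwrite('pics/crop1.png',a)
c=load('scene1.png')
for n,u,v,z in (('spindle',300,174,.044),('decoy',269,234,.01),('post',345,190,.06),('wr1',158,168,0),('bearing',245,146,0),('plug',216,181,0)): print(n,ray(c,u,v,z))
s=load('side1.png')
for n,u,v,z in (('spindle',320,187,.044),('post',355,210,.06)): print(n,ray(s,u,v,z))
E
```

```text
spindle [0.55658829 0.07908959 0.044     ]
decoy [0.36992938 0.01885884 0.01      ]
post [ 0.57139318 -0.06353853  0.06      ]
wr1 [ 3.49155873e-01  4.55005456e-01 -1.11022302e-16]
bearing [0.5794673  0.32882471 0.        ]
plug [0.41965787 0.27911715 0.        ]
spindle [0.5678816  0.09752166 0.044     ]
post [ 0.58054253 -0.06456408  0.06      ]
```

View pics/crop1.png

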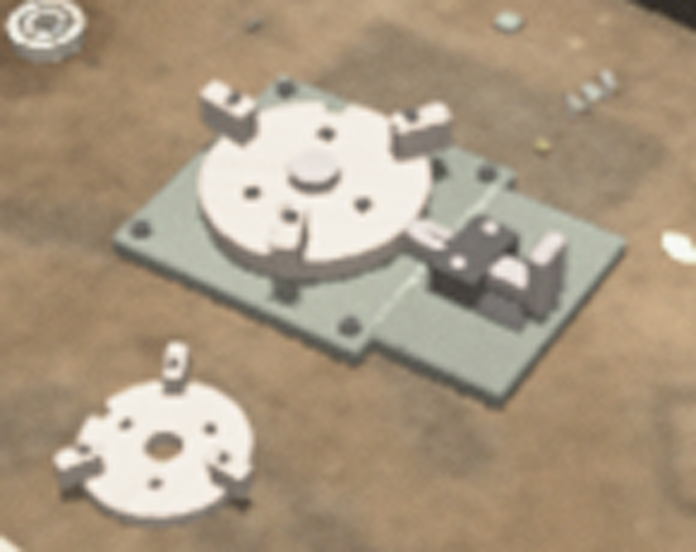

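The close crop confirms it: the big flange sits on the spindle. Its single notch is at crop (335,103), opposite the 180° lug at (288,235), and the other lugs are at (228,112) and (422,128). The post is at (547,260). I'll move in for an overhead look.

```bash
for i in 1; do :; done
python3 -m crank '[{"x":-0.114,"y":0.16,"z":-0.033,"claw":1},{"x":-0.114,"y":0.16,"z":-0.033,"claw":1},{"x":-0.114,"y":0.16,"z":-0.033,"claw":1},{"x":-0.114,"y":0.16,"z":-0.033,"claw":1},{"x":-0.114,"y":0.16,"z":-0.033,"claw":1}]' 20
python3 -m crank '[{"x":-0.114,"y":0.16,"z":-0.033,"claw":1},{"x":-0.114,"y":0.16,"z":-0.033,"claw":1},{"x":-0.114,"y":0.16,"z":-0.033,"claw":1},{"x":-0.114,"y":0.16,"z":-0.033,"claw":1},{"x":-0.114,"y":0.16,"z":-0.033,"claw":1}]'
python3 -m crank '[{"x":-0.114,"y":0.16,"z":-0.033,"claw":1},{"x":-0.114,"y":0.16,"z":-0.033,"claw":1},{"x":-0.114,"y":0.16,"z":-0.033,"claw":1},{"x":-0.114,"y":0.16,"z":-0.033,"claw":1},{"x":-0.114,"y":0.16,"z":-0.033,"claw":1}]'
python3 - <<'E'
from h import *
c=shot('wrist','w1.png'); print(c['eye'],c['orientation'],c['fx']); print(r.read_state()['ee_pos'])
E
```

```text
[0.20995527 0.59471132 0.3831182 ] [0.84130197 0.52308517 0.07210409 0.11573201] 355.3772743400728
[0.27613284 0.56037422 0.22195334]schema error: expected keys x, y, z, ax, ay, az, claw
schema error: expected keys x, y, z, ax, ay, az, claw
schema error: expected keys x, y, z, ax, ay, az, claw
```

View pics/w1.png

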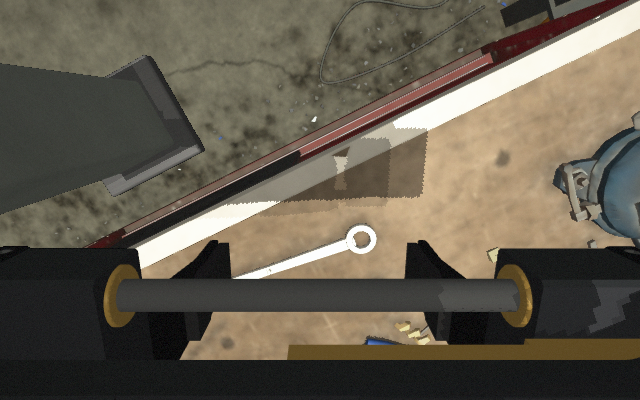

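The wrist picture shows only the bench edge and one wrench, because the moves were refused: every row needs all seven keys. Retrying with full rows.

```bash
python3 -m crank '[{"x":-0.018,"y":0.030,"z":-0.005,"ax":0,"ay":0,"az":0,"claw":1},{"x":-0.036,"y":0.06,"z":-0.011,"ax":0,"ay":0,"az":0,"claw":1},{"x":-0.054,"y":0.09,"z":-0.016,"ax":0,"ay":0,"az":0,"claw":1},{"x":-0.071,"y":0.12,"z":-0.022,"ax":0,"ay":0,"az":0,"claw":1},{"x":-0.088,"y":0.149,"z":-0.027,"ax":0,"ay":0,"az":0,"claw":1}]' 20
python3 -m crank '[{"x":-0.018,"y":0.030,"z":-0.005,"ax":0,"ay":0,"az":0,"claw":1},{"x":-0.036,"y":0.06,"z":-0.011,"ax":0,"ay":0,"az":0,"claw":1},{"x":-0.054,"y":0.09,"z":-0.016,"ax":0,"ay":0,"az":0,"claw":1},{"x":-0.071,"y":0.12,"z":-0.022,"ax":0,"ay":0,"az":0,"claw":1},{"x":-0.088,"y":0.149,"z":-0.027,"ax":0,"ay":0,"az":0,"claw":1}]'
python3 -m crank '[{"x":-0.018,"y":0.030,"z":-0.005,"ax":0,"ay":0,"az":0,"claw":1},{"x":-0.036,"y":0.06,"z":-0.011,"ax":0,"ay":0,"az":0,"claw":1},{"x":-0.054,"y":0.09,"z":-0.016,"ax":0,"ay":0,"az":0,"claw":1},{"x":-0.071,"y":0.12,"z":-0.022,"ax":0,"ay":0,"az":0,"claw":1},{"x":-0.088,"y":0.149,"z":-0.027,"ax":0,"ay":0,"az":0,"claw":1}]'
python3 -m crank '[{"x":-0.018,"y":0.030,"z":-0.005,"ax":0,"ay":0,"az":0,"claw":1},{"x":-0.036,"y":0.06,"z":-0.011,"ax":0,"ay":0,"az":0,"claw":1},{"x":-0.071,"y":0.12,"z":-0.022,"ax":0,"ay":0,"az":0,"claw":1},{"x":-0.088,"y":0.149,"z":-0.027,"ax":0,"ay":0,"az":0,"claw":1},{"x":-0.088,"y":0.149,"z":-0.027,"ax":0,"ay":0,"az":0,"claw":1}]'
python3 - <<'E'
from h import *
c=shot('wrist','w2.png'); print(c['eye'],c['orientation'],c['fx']); s=r.read_state();print(s['ee_pos'],s['joint_positions'],s['time'])
E
```

```text
time: 0.57
ee_pos: [0.3718, 0.4142, 0.2497]
eef_rot: [0.849, 0.528, -0.0, 0.0]
ft_force: [0.1, -1.1, 0.1]
width: 0.0616
time: 0.98
ee_pos: [0.4665, 0.2693, 0.2769]
eef_rot: [0.849, 0.528, 0.0, -0.0]
ft_force: [0.9, 0.1, -0.5]
width: 0.0284
time: 1.4
ee_pos: [0.5612, 0.1245, 0.3039]
eef_rot: [0.849, 0.528, 0.0, 0.0]
ft_force: [0.5, 0.0, 0.7]
width: 0.0015
time: 1.82
ee_pos: [0.6565, -0.0238, 0.3306]
eef_rot: [0.85, 0.526, -0.001, 0.001]
ft_force: [0.7, -0.6, 0.0]
width: 0.0004
[0.59040193 0.01106928 0.49179677] [0.84229748 0.52132501 0.07184852 0.11658895] 355.3772743400728
[ 0.65713556 -0.02643104  0.33035579] [-0.30808923  0.39175006  0.40445509  1.19570089 -0.14700958  1.58241083
  1.17248998] 1.8667
```

View pics/w2.png

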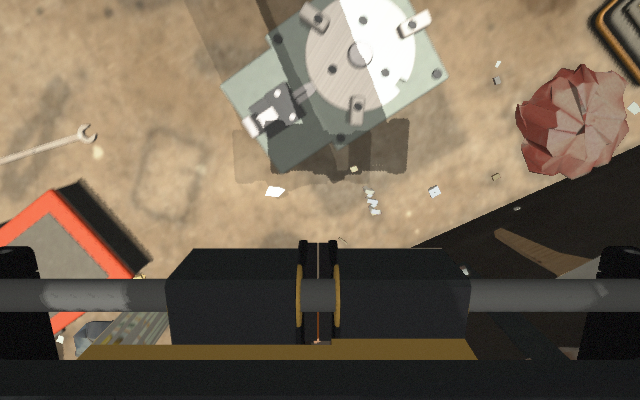

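Wrist view: the spindle is at (359,53), with lugs at (315,18), (415,24) and (357,107). The notch is on the rim near (402,97), and the post top is near (262,122). I'll turn these into positions and check with an enlarged crop.

```bash
python3 - <<'E'
from h import *
c=load('w2.png')
S=ray(c,359,53,.044)
print('S',S)
for n,u,v,z in (('l1',315,18,.06),('l2',415,24,.06),('l3',357,107,.06),('notch',402,97,.034),('post',262,122,.062),('nose',304,90,.03),('plateA',445,73,.014),('plateB',276,172,.014),('plateC',222,88,.014)):
    p=ray(c,u,v,z); d=p[:2]-S[:2]; print(n,p.round(3),np.hypot(*d).round(4),np.degrees(np.arctan2(d[1],d[0])).round(1))
a=cv2.resize(c['color'][0:180,210:450],(800,600),interpolation=cv2.INTER_CUBIC); cv2.imwrite('pics/crop2.png',a)
E
```

```text
S [0.55933061 0.0803887  0.044     ]
l1 [0.506 0.05  0.06 ] 0.0612 -149.7
l2 [0.561 0.146 0.06 ] 0.0652 88.5
l3 [0.613 0.051 0.06 ] 0.0607 -28.6
notch [0.628 0.108 0.034] 0.0741 22.2
post [ 0.578 -0.056  0.062] 0.1379 -82.2
nose [0.567 0.004 0.03 ] 0.0768 -84.6
plateA [0.627 0.173 0.014] 0.1143 53.7
plateB [ 0.643 -0.079  0.014] 0.18 -62.2
plateC [ 0.517 -0.089  0.014] 0.1746 -104.1
```

View pics/crop2.png

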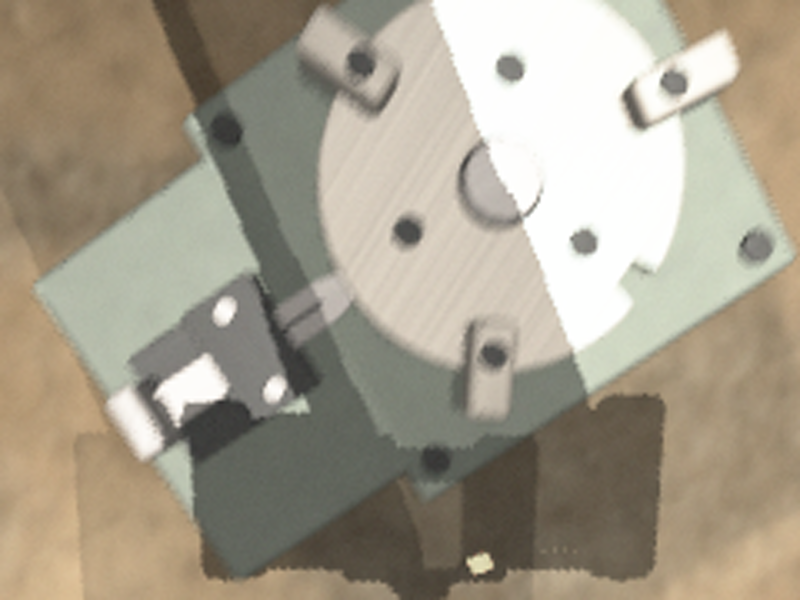

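```bash
python3 - <<'E'
from h import *
c=load('w2.png')
L=[ray(c,*p,.06)[:2] for p in ((314.7,18.6),(415.5,24),(357,111))]
S1=ray(c,360.3,55,.044)[:2]; S2=np.mean(L,0); S=S2
print('spindle',S1,'lugmean',S2)
for n,p in [('l1',L[0]),('l2',L[1]),('l3',L[2])]+[('notch',ray(c,402,84,.034)[:2]),('post',ray(c,250.5,126,.062)[:2]),('nose',ray(c,315,88,.03)[:2])]:
    d=p-S; print(n,p.round(4),np.hypot(*d).round(4),np.degrees(np.arctan2(d[1],d[0])).round(1))
E
```

```text
spindle [0.56197995 0.08084348] lugmean [0.56163989 0.08149982]
l1 [0.5068 0.049 ] 0.0637 -149.3
l2 [0.5613 0.1461] 0.0646 90.3
l3 [0.6168 0.0494] 0.0638 -30.2
notch [0.6139 0.1143] 0.0617 32.1
post [ 0.5761 -0.0706] 0.1528 -84.6
nose [0.5705 0.0172] 0.0649 -82.1
```

The centre is (0.562, 0.081). The lugs are at about 90°, -150° and -30°, the notch at about 30°, and the catch at about -84.5°. So I need about 115° clockwise, pushing the 90° lug from its west side with the finger's side face and turning the tool along with it.

```bash
cat >> h.py <<'E'
C=np.array([.5618,.0812])
def delta(x,y,z,yaw):
    s=r.read_state(); M=R.from_quat(s['eef_rot']); y0=np.degrees(np.arctan2(*M.as_matrix()[1::-1,0]))
    d=M.inv().apply(np.array([x,y,z])-s['ee_pos']); print('shift',d.round(4),'az',round(-np.radians(yaw-y0)/2,4),'yaw',y0.round(2),'j7',s['joint_positions'][6].round(2),'pos',s['ee_pos'].round(4))
def lugpose(a,t,rad=.065):
    u=np.array([np.cos(np.radians(a)),np.sin(np.radians(a))]); return C+rad*u+t*np.array([-u[1],u[0]])
E
python3 -m crank '[{"x":0.010,"y":-0.019,"z":0.021,"ax":0,"ay":0,"az":0,"claw":1},{"x":0.020,"y":-0.038,"z":0.042,"ax":0,"ay":0,"az":0,"claw":1},{"x":0.030,"y":-0.057,"z":0.063,"ax":0,"ay":0,"az":0,"claw":1},{"x":0.040,"y":-0.076,"z":0.084,"ax":0,"ay":0,"az":0,"claw":1},{"x":0.049,"y":-0.094,"z":0.105,"ax":0,"ay":0,"az":0,"claw":1}]'
python3 -m crank '[{"x":0.010,"y":-0.019,"z":0.021,"ax":0,"ay":0,"az":-0.046,"claw":1},{"x":0.020,"y":-0.038,"z":0.042,"ax":0,"ay":0,"az":-0.092,"claw":1},{"x":0.030,"y":-0.057,"z":0.063,"ax":0,"ay":0,"az":-0.138,"claw":1},{"x":0.040,"y":-0.076,"z":0.084,"ax":0,"ay":0,"az":-0.184,"claw":1},{"x":0.049,"y":-0.094,"z":0.105,"ax":0,"ay":0,"az":-0.23,"claw":1}]'
python3 - <<'E'
from h import *
delta(*lugpose(90.3,.030),.042,90.3)
E
```

```text
time: 2.28
ee_pos: [0.5915, 0.0682, 0.2243]
eef_rot: [0.849, 0.528, -0.0, -0.0]
ft_force: [0.4, -0.2, -0.4]
width: 0.0002
time: 2.7
ee_pos: [0.5288, 0.1537, 0.1195]
eef_rot: [0.705, 0.71, 0.0, -0.0]
ft_force: [0.1, -1.3, -0.0]
width: 0.0005
shift [-0.0077  0.0026  0.0775] az 0.0011 yaw 90.42 j7 1.26 pos [0.5288 0.1537 0.1195]
```

```bash
python3 -m crank '[{"x":-0.008,"y":0.002,"z":0.025,"ax":0,"ay":0,"az":0,"claw":1},{"x":-0.008,"y":0.002,"z":0.05,"ax":0,"ay":0,"az":0,"claw":1},{"x":-0.008,"y":0.002,"z":0.068,"ax":0,"ay":0,"az":0,"claw":1},{"x":-0.008,"y":0.002,"z":0.077,"ax":0,"ay":0,"az":0,"claw":1},{"x":-0.008,"y":0.002,"z":0.077,"ax":0,"ay":0,"az":0,"claw":1}]'
python3 -m crank '[{"x":0,"y":0.003,"z":0,"ax":0,"ay":0,"az":0,"claw":1},{"x":0,"y":0.006,"z":0,"ax":0,"ay":0,"az":0,"claw":1},{"x":0,"y":0.008,"z":0,"ax":0,"ay":0,"az":0,"claw":1},{"x":0,"y":0.010,"z":0,"ax":0,"ay":0,"az":0,"claw":1},{"x":0,"y":0.011,"z":0,"ax":0,"ay":0,"az":0,"claw":1}]'
python3 - <<'E'
from h import *
delta(*lugpose(90.3,.0175),.042,90.3)
E
```

```text
time: 3.12
ee_pos: [0.5305, 0.1442, 0.0416]
eef_rot: [0.706, 0.708, -0.002, -0.001]
ft_force: [-0.4, -0.4, 0.1]
width: 0.0001
time: 3.53
ee_pos: [0.5418, 0.1451, 0.0443]
eef_rot: [0.706, 0.708, -0.001, -0.001]
ft_force: [-14.0, 0.0, 11.1]
width: 0.0004
shift [0.001  0.0022 0.0023] az -0.0013 yaw 90.15 j7 1.3 pos [0.5418 0.1451 0.0443]
```

Both the contact force and its upward part are higher than I expected. I'll back off and look.

```bash
python3 -m crank '[{"x":0,"y":-0.004,"z":0,"ax":0,"ay":0,"az":0,"claw":1},{"x":0,"y":-0.006,"z":0,"ax":0,"ay":0,"az":0,"claw":1},{"x":0,"y":-0.006,"z":0,"ax":0,"ay":0,"az":0,"claw":1},{"x":0,"y":-0.006,"z":0,"ax":0,"ay":0,"az":0,"claw":1},{"x":0,"y":-0.006,"z":0,"ax":0,"ay":0,"az":0,"claw":1}]'
python3 - <<'E'
from h import *
s=shot('side','s2.png'); c=shot('scene','c2.png'); st=r.read_state(); print(st['ft_force'],st['torque'],st['ee_pos'])
a=cv2.resize(s['color'][150:250,240:400],(640,400),interpolation=cv2.INTER_CUBIC)
b=cv2.resize(c['color'][130:230,240:370],(520,400),interpolation=cv2.INTER_CUBIC)
cv2.imwrite('pics/crop3.png',cv2.resize(np.hstack([a,b]),(800,276)))
E
```

```text
time: 3.95
ee_pos: [0.5374, 0.1445, 0.0438]
eef_rot: [0.706, 0.708, 0.0, 0.0]
ft_force: [0.8, -0.3, -0.8]
width: 0.0005
[0.01822366 0.86981658 1.25969439] [ 0.06546131 -0.0138802   0.04143824] [0.53721789 0.14451967 0.04367505]
```

View pics/crop3.png

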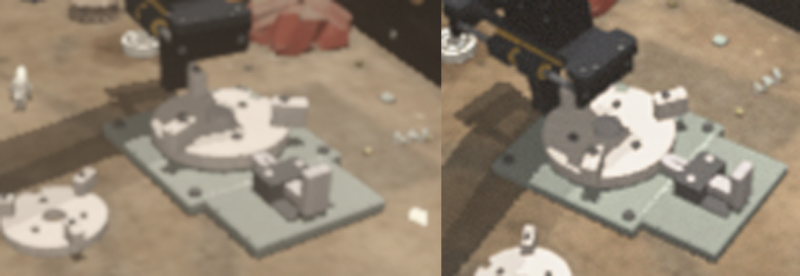

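The finger stands right beside the back lug, and nothing else is near it. The flange and bystanders look unchanged. I'll raise the tip slightly and creep forward to read a quasi-static force.

```bash
python3 -m crank '[{"x":0,"y":0.001,"z":-0.003,"ax":0,"ay":0,"az":0,"claw":1},{"x":0,"y":0.0015,"z":-0.003,"ax":0,"ay":0,"az":0,"claw":1},{"x":0,"y":0.002,"z":-0.003,"ax":0,"ay":0,"az":0,"claw":1},{"x":0,"y":0.0025,"z":-0.003,"ax":0,"ay":0,"az":0,"claw":1},{"x":0,"y":0.003,"z":-0.003,"ax":0,"ay":0,"az":0,"claw":1}]'
python3 -m crank '[{"x":0,"y":0.0003,"z":0,"ax":0,"ay":0,"az":0,"claw":1},{"x":0,"y":0.0006,"z":0,"ax":0,"ay":0,"az":0,"claw":1},{"x":0,"y":0.0009,"z":0,"ax":0,"ay":0,"az":0,"claw":1},{"x":0,"y":0.0012,"z":0,"ax":0,"ay":0,"az":0,"claw":1},{"x":0,"y":0.0015,"z":0,"ax":0,"ay":0,"az":0,"claw":1}]'
python3 -m crank '[{"x":0,"y":0.0003,"z":0,"ax":0,"ay":0,"az":0,"claw":1},{"x":0,"y":0.0006,"z":0,"ax":0,"ay":0,"az":0,"claw":1},{"x":0,"y":0.0009,"z":0,"ax":0,"ay":0,"az":0,"claw":1},{"x":0,"y":0.0012,"z":0,"ax":0,"ay":0,"az":0,"claw":1},{"x":0,"y":0.0015,"z":0,"ax":0,"ay":0,"az":0,"claw":1}]'
python3 -m crank '[{"x":0,"y":0.0003,"z":0,"ax":0,"ay":0,"az":0,"claw":1},{"x":0,"y":0.0006,"z":0,"ax":0,"ay":0,"az":0,"claw":1},{"x":0,"y":0.0009,"z":0,"ax":0,"ay":0,"az":0,"claw":1},{"x":0,"y":0.0012,"z":0,"ax":0,"ay":0,"az":0,"claw":1},{"x":0,"y":0.0015,"z":0,"ax":0,"ay":0,"az":0,"claw":1}]'
```

```text
time: 4.47
ee_pos: [0.5401, 0.1445, 0.0465]
eef_rot: [0.706, 0.708, 0.0, -0.0]
ft_force: [0.6, 0.7, 0.1]
width: 0.0001
time: 4.88
ee_pos: [0.5415, 0.1446, 0.0465]
eef_rot: [0.706, 0.708, 0.0, -0.0]
ft_force: [0.4, -0.2, -0.4]
width: 0.0005
time: 5.3
ee_pos: [0.5417, 0.1446, 0.0464]
eef_rot: [0.706, 0.708, -0.001, -0.001]
ft_force: [-8.1, -0.3, 7.3]
width: 0.0007
time: 5.72
ee_pos: [0.5422, 0.1446, 0.0463]
eef_rot: [0.706, 0.708, -0.002, -0.002]
ft_force: [-12.1, -0.7, 10.8]
width: 0.0006
```

The finger grips the lug by friction and the arm's compliance presses it down, which adds to the flange's drag. I'll relieve that by lifting the command slightly.

```bash
python3 -m crank '[{"x":0,"y":-0.0005,"z":-0.0004,"ax":0,"ay":0,"az":0,"claw":1},{"x":0,"y":-0.0005,"z":-0.0006,"ax":0,"ay":0,"az":0,"claw":1},{"x":0,"y":-0.0005,"z":-0.0008,"ax":0,"ay":0,"az":0,"claw":1},{"x":0,"y":-0.0005,"z":-0.001,"ax":0,"ay":0,"az":0,"claw":1},{"x":0,"y":-0.0005,"z":-0.001,"ax":0,"ay":0,"az":0,"claw":1}]'
python3 -c "
from h import *; s=r.read_state(); print(s['ft_force'],s['torque'],s['ee_pos'],s['joint_torque'].round(2))"
python3 -m crank '[{"x":0,"y":0.0002,"z":-0.0002,"ax":0,"ay":0,"az":0,"claw":1},{"x":0,"y":0.0002,"z":-0.0004,"ax":0,"ay":0,"az":0,"claw":1},{"x":0,"y":0.0002,"z":-0.0006,"ax":0,"ay":0,"az":0,"claw":1},{"x":0,"y":0.0002,"z":-0.0008,"ax":0,"ay":0,"az":0,"claw":1},{"x":0,"y":0.0002,"z":-0.0008,"ax":0,"ay":0,"az":0,"claw":1}]'
python3 -c "
from h import *; s=r.read_state(); print(s['ft_force'],s['torque'],s['ee_pos'])"
```

```text
time: 6.13
ee_pos: [0.5421, 0.1445, 0.0466]
eef_rot: [0.706, 0.708, -0.002, -0.001]
ft_force: [-6.6, -0.1, -0.5]
width: 0.0005
[-6.60020533 -0.13421607 -0.45168514] [ 0.03756539  1.46780082 -0.05744673] [0.54207683 0.14450081 0.04660102] [ 9.800e-01 -5.770e+01  5.100e+00 -3.647e+01  5.900e-01 -2.070e+00
  5.000e-02]
time: 6.55
ee_pos: [0.5421, 0.1444, 0.047]
eef_rot: [0.706, 0.708, -0.002, -0.001]
ft_force: [-5.0, 1.2, -4.0]
width: 0.0002
[-5.02149061  1.19408327 -4.01391129] [ 0.15796217  1.29243516 -0.03067671] [0.54206517 0.14444783 0.04696071]
```

```bash
python3 -m crank '[{"x":0,"y":0.0003,"z":0,"ax":0,"ay":0,"az":0,"claw":1},{"x":0,"y":0.0005,"z":0,"ax":0,"ay":0,"az":0,"claw":1},{"x":0,"y":0.0007,"z":0,"ax":0,"ay":0,"az":0,"claw":1},{"x":0,"y":0.0008,"z":0,"ax":0,"ay":0,"az":0,"claw":1},{"x":0,"y":0.0010,"z":0,"ax":0,"ay":0,"az":0,"claw":1}]'
python3 -m crank '[{"x":0,"y":0.0003,"z":-0.0001,"ax":0,"ay":0,"az":0,"claw":1},{"x":0,"y":0.0005,"z":-0.0002,"ax":0,"ay":0,"az":0,"claw":1},{"x":0,"y":0.0007,"z":-0.0003,"ax":0,"ay":0,"az":0,"claw":1},{"x":0,"y":0.0008,"z":-0.0004,"ax":0,"ay":0,"az":0,"claw":1},{"x":0,"y":0.0010,"z":-0.0004,"ax":0,"ay":0,"az":0,"claw":1}]'
```

```text
time: 6.97
ee_pos: [0.5425, 0.1444, 0.0469]
eef_rot: [0.706, 0.708, -0.002, -0.002]
ft_force: [-8.4, -1.1, -0.9]
width: 0.0001
time: 7.38
ee_pos: [0.543, 0.1443, 0.047]
eef_rot: [0.706, 0.708, -0.003, -0.002]
ft_force: [-9.0, 1.4, -2.4]
width: 0.0003
```

```bash
python3 -m crank '[{"x":0,"y":0.0006,"z":0,"ax":0,"ay":0,"az":0.004,"claw":1},{"x":0,"y":0.0012,"z":0,"ax":0,"ay":0,"az":0.008,"claw":1},{"x":0,"y":0.0018,"z":0,"ax":0,"ay":0,"az":0.012,"claw":1},{"x":0,"y":0.0024,"z":0,"ax":0,"ay":0,"az":0.018,"claw":1},{"x":0,"y":0.0030,"z":0,"ax":0,"ay":0,"az":0.023,"claw":1}]'
python3 -c "
from h import *; delta(*lugpose(84,.018),.047,84)"
```

```text
time: 7.8
ee_pos: [0.5464, 0.1449, 0.0472]
eef_rot: [0.722, 0.692, -0.002, -0.002]
ft_force: [-8.8, 2.9, -2.4]
width: 0.0004
shift [0.003  0.0042 0.0002] az 0.0305 yaw 87.5 j7 1.26 pos [0.5464 0.1449 0.0472]
```

The flange is turning at about 9 N. I'll follow the arc at 10° per call.

```bash
python3 -m crank '[{"x":0.0006,"y":0.0022,"z":0,"ax":0,"ay":0,"az":0.0175,"claw":1},{"x":0.0011,"y":0.0044,"z":0,"ax":0,"ay":0,"az":0.035,"claw":1},{"x":0.0015,"y":0.0067,"z":0,"ax":0,"ay":0,"az":0.0525,"claw":1},{"x":0.0019,"y":0.0089,"z":0,"ax":0,"ay":0,"az":0.07,"claw":1},{"x":0.0022,"y":0.0112,"z":0,"ax":0,"ay":0,"az":0.0873,"claw":1}]'
python3 -c "
from h import *; delta(*lugpose(74,.018),.047,74)"
python3 -m crank '[{"x":0.0006,"y":0.0022,"z":0,"ax":0,"ay":0,"az":0.0175,"claw":1},{"x":0.0011,"y":0.0044,"z":0,"ax":0,"ay":0,"az":0.035,"claw":1},{"x":0.0015,"y":0.0067,"z":0,"ax":0,"ay":0,"az":0.0525,"claw":1},{"x":0.0019,"y":0.0089,"z":0,"ax":0,"ay":0,"az":0.07,"claw":1},{"x":0.0022,"y":0.0112,"z":0,"ax":0,"ay":0,"az":0.0873,"claw":1}]'
python3 -c "
from h import *; delta(*lugpose(64,.018),.047,64)"
```

```text
time: 8.22
ee_pos: [0.5586, 0.1462, 0.0475]
eef_rot: [0.78, 0.625, -0.002, -0.001]
ft_force: [-5.3, -0.7, -3.3]
width: 0.0006
shift [0.0032 0.0032 0.0005] az 0.0297 yaw 77.41 j7 1.11 pos [0.5586 0.1462 0.0475]
time: 8.63
ee_pos: [0.5699, 0.1457, 0.0474]
eef_rot: [0.832, 0.555, -0.002, -0.001]
ft_force: [-6.8, -0.6, -3.1]
width: 0.0006
shift [0.0033 0.0032 0.0004] az 0.0296 yaw 67.39 j7 0.95 pos [0.5699 0.1457 0.0474]
```

```bash
python3 -m crank '[{"x":0.0006,"y":0.0022,"z":0,"ax":0,"ay":0,"az":0.0175,"claw":1},{"x":0.0011,"y":0.0044,"z":0,"ax":0,"ay":0,"az":0.035,"claw":1},{"x":0.0015,"y":0.0067,"z":0,"ax":0,"ay":0,"az":0.0525,"claw":1},{"x":0.0019,"y":0.0089,"z":0,"ax":0,"ay":0,"az":0.07,"claw":1},{"x":0.0022,"y":0.0112,"z":0,"ax":0,"ay":0,"az":0.0873,"claw":1}]'
python3 -m crank '[{"x":0.0006,"y":0.0022,"z":0,"ax":0,"ay":0,"az":0.0175,"claw":1},{"x":0.0011,"y":0.0044,"z":0,"ax":0,"ay":0,"az":0.035,"claw":1},{"x":0.0015,"y":0.0067,"z":0,"ax":0,"ay":0,"az":0.0525,"claw":1},{"x":0.0019,"y":0.0089,"z":0,"ax":0,"ay":0,"az":0.07,"claw":1},{"x":0.0022,"y":0.0112,"z":0,"ax":0,"ay":0,"az":0.0873,"claw":1}]'
python3 -m crank '[{"x":0.0006,"y":0.0022,"z":0,"ax":0,"ay":0,"az":0.0175,"claw":1},{"x":0.0011,"y":0.0044,"z":0,"ax":0,"ay":0,"az":0.035,"claw":1},{"x":0.0015,"y":0.0067,"z":0,"ax":0,"ay":0,"az":0.0525,"claw":1},{"x":0.0019,"y":0.0089,"z":0,"ax":0,"ay":0,"az":0.07,"claw":1},{"x":0.0022,"y":0.0112,"z":0,"ax":0,"ay":0,"az":0.0873,"claw":1}]'
python3 -c "
from h import *; delta(*lugpose(34,.018),.047,34)"
```

```text
time: 9.05
ee_pos: [0.5811, 0.1437, 0.0474]
eef_rot: [0.877, 0.48, -0.002, -0.001]
ft_force: [-6.1, 1.0, -2.1]
width: 0.0006
time: 9.47
ee_pos: [0.5916, 0.1399, 0.0475]
eef_rot: [0.916, 0.402, -0.002, -0.001]
ft_force: [-7.7, 0.6, -0.6]
width: 0.0002
time: 9.88
ee_pos: [0.6009, 0.1347, 0.0475]
eef_rot: [0.947, 0.321, -0.002, -0.001]
ft_force: [-8.1, 2.9, -0.3]
width: 0.001
shift [0.0024 0.0046 0.0005] az 0.0299 yaw 37.43 j7 0.52 pos [0.6009 0.1347 0.0475]
```

```bash
python3 -m crank '[{"x":0.0006,"y":0.0022,"z":0,"ax":0,"ay":0,"az":0.0175,"claw":1},{"x":0.0011,"y":0.0044,"z":0,"ax":0,"ay":0,"az":0.035,"claw":1},{"x":0.0015,"y":0.0067,"z":0,"ax":0,"ay":0,"az":0.0525,"claw":1},{"x":0.0019,"y":0.0089,"z":0,"ax":0,"ay":0,"az":0.07,"claw":1},{"x":0.0022,"y":0.0112,"z":0,"ax":0,"ay":0,"az":0.0873,"claw":1}]'
python3 -m crank '[{"x":0.0006,"y":0.0022,"z":0,"ax":0,"ay":0,"az":0.0175,"claw":1},{"x":0.0011,"y":0.0044,"z":0,"ax":0,"ay":0,"az":0.035,"claw":1},{"x":0.0015,"y":0.0067,"z":0,"ax":0,"ay":0,"az":0.0525,"claw":1},{"x":0.0019,"y":0.0089,"z":0,"ax":0,"ay":0,"az":0.07,"claw":1},{"x":0.0022,"y":0.0112,"z":0,"ax":0,"ay":0,"az":0.0873,"claw":1}]'
python3 -m crank '[{"x":0.0006,"y":0.0022,"z":0,"ax":0,"ay":0,"az":0.0175,"claw":1},{"x":0.0011,"y":0.0044,"z":0,"ax":0,"ay":0,"az":0.035,"claw":1},{"x":0.0015,"y":0.0067,"z":0,"ax":0,"ay":0,"az":0.0525,"claw":1},{"x":0.0019,"y":0.0089,"z":0,"ax":0,"ay":0,"az":0.07,"claw":1},{"x":0.0022,"y":0.0112,"z":0,"ax":0,"ay":0,"az":0.0873,"claw":1}]'
python3 -c "
from h import *; delta(*lugpose(4,.018),.047,4)"
```

```text
time: 10.3
ee_pos: [0.6099, 0.1274, 0.0475]
eef_rot: [0.971, 0.237, -0.002, -0.001]
ft_force: [-7.9, 3.2, -0.9]
width: 0.0004
time: 10.72
ee_pos: [0.6173, 0.1189, 0.0477]
eef_rot: [0.988, 0.152, -0.002, -0.001]
ft_force: [-6.0, 4.6, -2.6]
width: 0.0004
time: 11.13
ee_pos: [0.6232, 0.109, 0.0478]
eef_rot: [0.998, 0.065, -0.001, -0.001]
ft_force: [-3.8, 5.5, -1.9]
width: 0.0005
shift [0.0015 0.0056 0.0008] az 0.0302 yaw 7.46 j7 0.1 pos [0.6232 0.109  0.0478]
```

I'll do one more fast call, then smaller ones with a force guard between them.

```bash
cat > guard.py <<'E'
import sys; from h import *
s=r.read_state(); f=np.linalg.norm(s['ft_force']); p=s['ee_pos'][:2]-C
print('|F|',f.round(1),'ang',np.degrees(np.arctan2(p[1],p[0])).round(2)); sys.exit(f>float(sys.argv[1]))
E
python3 -m crank '[{"x":0.0006,"y":0.0022,"z":0,"ax":0,"ay":0,"az":0.0175,"claw":1},{"x":0.0011,"y":0.0044,"z":0,"ax":0,"ay":0,"az":0.035,"claw":1},{"x":0.0015,"y":0.0067,"z":0,"ax":0,"ay":0,"az":0.0525,"claw":1},{"x":0.0019,"y":0.0089,"z":0,"ax":0,"ay":0,"az":0.07,"claw":1},{"x":0.0022,"y":0.0112,"z":0,"ax":0,"ay":0,"az":0.0873,"claw":1}]' && python3 guard.py 11 &&
python3 -m crank '[{"x":0.0003,"y":0.0011,"z":0,"ax":0,"ay":0,"az":0.0087,"claw":1},{"x":0.0006,"y":0.0022,"z":0,"ax":0,"ay":0,"az":0.0175,"claw":1},{"x":0.0008,"y":0.0033,"z":0,"ax":0,"ay":0,"az":0.0262,"claw":1},{"x":0.0011,"y":0.0044,"z":0,"ax":0,"ay":0,"az":0.035,"claw":1},{"x":0.0013,"y":0.0055,"z":0,"ax":0,"ay":0,"az":0.0436,"claw":1}]' && python3 guard.py 11 &&
python3 -m crank '[{"x":0.0003,"y":0.0011,"z":0,"ax":0,"ay":0,"az":0.0087,"claw":1},{"x":0.0006,"y":0.0022,"z":0,"ax":0,"ay":0,"az":0.0175,"claw":1},{"x":0.0008,"y":0.0033,"z":0,"ax":0,"ay":0,"az":0.0262,"claw":1},{"x":0.0011,"y":0.0044,"z":0,"ax":0,"ay":0,"az":0.035,"claw":1},{"x":0.0013,"y":0.0055,"z":0,"ax":0,"ay":0,"az":0.0436,"claw":1}]' && python3 guard.py 11
python3 - <<'E'
from h import *
delta(*lugpose(-14,.018),.047,-14)
s=shot('scene','c3.png'); w=shot('wrist','w3.png')
a=cv2.resize(s['color'][130:230,240:370],(520,400),interpolation=cv2.INTER_CUBIC)
cv2.imwrite('pics/crop4.png',np.hstack([a,cv2.resize(w['color'],(280,175)).copy() if 0 else cv2.copyMakeBorder(cv2.resize(w['color'],(280,175)),0,225,0,0,cv2.BORDER_CONSTANT)]))
E
```

```text
time: 11.55
ee_pos: [0.6275, 0.0979, 0.0481]
eef_rot: [1.0, -0.022, -0.001, -0.001]
ft_force: [-2.3, 4.1, -1.9]
width: 0.0006
|F| 5.1 ang 14.3
shift [0.0024 0.0149 0.001 ] az 0.0999 yaw -2.55 j7 -0.04 pos [0.6275 0.0979 0.0481]False
```

View pics/crop4.png

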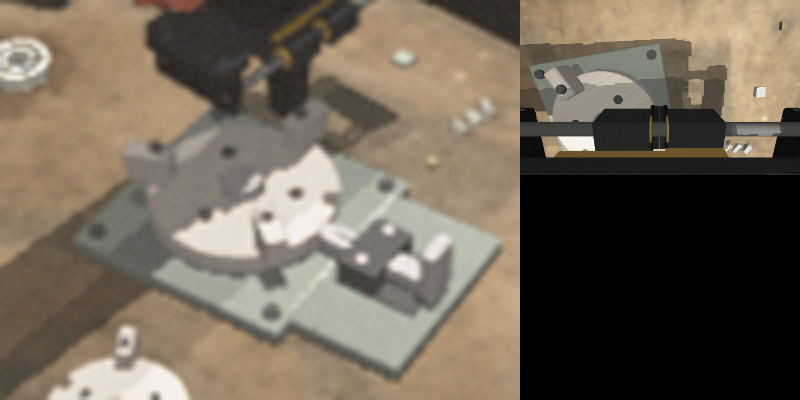

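The scene crop shows the flange turning with the finger behind the pushed lug at (312,112). The other lugs are at (150,158) and (275,225). The guard stopped the batch only because of its exit code, so I'll fix that, measure the lug angle and continue.

```bash
sed -i 's/sys.exit(f>float(sys.argv\[1\]))/sys.exit(int(f>float(sys.argv[1])))/' guard.py
python3 - <<'E'
from h import *
c=load('c3.png'); P=[ray(c,240+u/4,130+v/4,.06)[:2] for u,v in ((150,148),(310,107),(270,218))]
for p in P:
    d=p-C; print(p.round(3),np.hypot(*d).round(3),np.degrees(np.arctan2(d[1],d[0])).round(1))
E
python3 -m crank '[{"x":0.0003,"y":0.0011,"z":0,"ax":0,"ay":0,"az":0.0087,"claw":1},{"x":0.0006,"y":0.0022,"z":0,"ax":0,"ay":0,"az":0.0175,"claw":1},{"x":0.0008,"y":0.0033,"z":0,"ax":0,"ay":0,"az":0.0262,"claw":1},{"x":0.0011,"y":0.0044,"z":0,"ax":0,"ay":0,"az":0.035,"claw":1},{"x":0.0013,"y":0.0055,"z":0,"ax":0,"ay":0,"az":0.0436,"claw":1}]' && python3 guard.py 11 &&
python3 -m crank '[{"x":0.0003,"y":0.0011,"z":0,"ax":0,"ay":0,"az":0.0087,"claw":1},{"x":0.0006,"y":0.0022,"z":0,"ax":0,"ay":0,"az":0.0175,"claw":1},{"x":0.0008,"y":0.0033,"z":0,"ax":0,"ay":0,"az":0.0262,"claw":1},{"x":0.0011,"y":0.0044,"z":0,"ax":0,"ay":0,"az":0.035,"claw":1},{"x":0.0013,"y":0.0055,"z":0,"ax":0,"ay":0,"az":0.0436,"claw":1}]' && python3 guard.py 11
```

```text
[0.527 0.133] 0.063 123.9
[0.627 0.076] 0.066 -4.7
[0.526 0.025] 0.067 -122.2
time: 12.07
ee_pos: [0.6288, 0.0921, 0.0484]
eef_rot: [0.998, -0.065, -0.0, -0.001]
ft_force: [-2.5, 5.0, -3.2]
width: 0.0003
|F| 6.5 ang 9.21
time: 12.48
ee_pos: [0.6295, 0.0865, 0.0484]
eef_rot: [0.994, -0.109, -0.0, -0.001]
ft_force: [-1.1, 5.8, -2.5]
width: 0.0006
|F| 6.4 ang 4.51
```

```bash
python3 -m crank '[{"x":0.0003,"y":0.0011,"z":0,"ax":0,"ay":0,"az":0.0087,"claw":1},{"x":0.0006,"y":0.0022,"z":0,"ax":0,"ay":0,"az":0.0175,"claw":1},{"x":0.0008,"y":0.0033,"z":0,"ax":0,"ay":0,"az":0.0262,"claw":1},{"x":0.0011,"y":0.0044,"z":0,"ax":0,"ay":0,"az":0.035,"claw":1},{"x":0.0013,"y":0.0055,"z":0,"ax":0,"ay":0,"az":0.0436,"claw":1}]' && python3 guard.py 9 &&
python3 -m crank '[{"x":0.0001,"y":0.0005,"z":0,"ax":0,"ay":0,"az":0.004,"claw":1},{"x":0.0003,"y":0.001,"z":0,"ax":0,"ay":0,"az":0.008,"claw":1},{"x":0.0004,"y":0.0015,"z":0,"ax":0,"ay":0,"az":0.012,"claw":1},{"x":0.0005,"y":0.002,"z":0,"ax":0,"ay":0,"az":0.016,"claw":1},{"x":0.0005,"y":0.0022,"z":0,"ax":0,"ay":0,"az":0.0175,"claw":1}]' && python3 guard.py 9 &&
python3 -m crank '[{"x":0,"y":0.0002,"z":0,"ax":0,"ay":0,"az":0.0015,"claw":1},{"x":0.0001,"y":0.0004,"z":0,"ax":0,"ay":0,"az":0.003,"claw":1},{"x":0.0001,"y":0.0006,"z":0,"ax":0,"ay":0,"az":0.0045,"claw":1},{"x":0.0002,"y":0.0008,"z":0,"ax":0,"ay":0,"az":0.006,"claw":1},{"x":0.0002,"y":0.0008,"z":0,"ax":0,"ay":0,"az":0.006,"claw":1}]' && python3 guard.py 9 &&
python3 -m crank '[{"x":0,"y":0.0002,"z":0,"ax":0,"ay":0,"az":0.0015,"claw":1},{"x":0.0001,"y":0.0004,"z":0,"ax":0,"ay":0,"az":0.003,"claw":1},{"x":0.0001,"y":0.0006,"z":0,"ax":0,"ay":0,"az":0.0045,"claw":1},{"x":0.0002,"y":0.0008,"z":0,"ax":0,"ay":0,"az":0.006,"claw":1},{"x":0.0002,"y":0.0008,"z":0,"ax":0,"ay":0,"az":0.006,"claw":1}]' && python3 guard.py 9 &&
python3 -m crank '[{"x":0,"y":0.0002,"z":0,"ax":0,"ay":0,"az":0.0015,"claw":1},{"x":0.0001,"y":0.0004,"z":0,"ax":0,"ay":0,"az":0.003,"claw":1},{"x":0.0001,"y":0.0006,"z":0,"ax":0,"ay":0,"az":0.0045,"claw":1},{"x":0.0002,"y":0.0008,"z":0,"ax":0,"ay":0,"az":0.006,"claw":1},{"x":0.0002,"y":0.0008,"z":0,"ax":0,"ay":0,"az":0.006,"claw":1}]' && python3 guard.py 9 &&
python3 -m crank '[{"x":0,"y":0.0002,"z":0,"ax":0,"ay":0,"az":0.0015,"claw":1},{"x":0.0001,"y":0.0004,"z":0,"ax":0,"ay":0,"az":0.003,"claw":1},{"x":0.0001,"y":0.0006,"z":0,"ax":0,"ay":0,"az":0.0045,"claw":1},{"x":0.0002,"y":0.0008,"z":0,"ax":0,"ay":0,"az":0.006,"claw":1},{"x":0.0002,"y":0.0008,"z":0,"ax":0,"ay":0,"az":0.006,"claw":1}]' && python3 guard.py 9
```

```text
time: 12.9
ee_pos: [0.6298, 0.0809, 0.0485]
eef_rot: [0.988, -0.152, -0.0, -0.001]
ft_force: [-1.2, 4.8, -0.9]
width: 0.0007
|F| 5.0 ang -0.28
time: 13.32
ee_pos: [0.6298, 0.0771, 0.0488]
eef_rot: [0.985, -0.17, 0.0, -0.0]
ft_force: [-0.1, 4.1, -2.4]
width: 0.0008
|F| 4.7 ang -3.49
time: 13.73
ee_pos: [0.6297, 0.0762, 0.0488]
eef_rot: [0.984, -0.176, 0.0, 0.0]
ft_force: [0.2, 4.0, -1.7]
width: -0.0001
|F| 4.4 ang -4.19
time: 14.15
ee_pos: [0.6295, 0.0754, 0.0487]
eef_rot: [0.983, -0.182, -0.0, 0.0]
ft_force: [-0.0, 2.6, -1.4]
width: 0.0001
|F| 3.0 ang -4.86
time: 14.57
ee_pos: [0.6294, 0.0747, 0.0487]
eef_rot: [0.982, -0.188, -0.0, -0.0]
ft_force: [0.4, 2.7, -3.0]
width: 0.0006
|F| 4.1 ang -5.5
time: 14.98
ee_pos: [0.6294, 0.0735, 0.0489]
eef_rot: [0.981, -0.194, 0.0, 0.0]
ft_force: [-0.3, 0.8, -0.2]
width: 0.0005
|F| 0.9 ang -6.53
```

```bash
python3 -m crank '[{"x":0,"y":0.0002,"z":0,"ax":0,"ay":0,"az":0.0015,"claw":1},{"x":0.0001,"y":0.0004,"z":0,"ax":0,"ay":0,"az":0.003,"claw":1},{"x":0.0001,"y":0.0006,"z":0,"ax":0,"ay":0,"az":0.0045,"claw":1},{"x":0.0002,"y":0.0008,"z":0,"ax":0,"ay":0,"az":0.006,"claw":1},{"x":0.0002,"y":0.0008,"z":0,"ax":0,"ay":0,"az":0.006,"claw":1}]' && python3 guard.py 8 &&
python3 -m crank '[{"x":0,"y":0.0002,"z":0,"ax":0,"ay":0,"az":0.0015,"claw":1},{"x":0.0001,"y":0.0004,"z":0,"ax":0,"ay":0,"az":0.003,"claw":1},{"x":0.0001,"y":0.0006,"z":0,"ax":0,"ay":0,"az":0.0045,"claw":1},{"x":0.0002,"y":0.0008,"z":0,"ax":0,"ay":0,"az":0.006,"claw":1},{"x":0.0002,"y":0.0008,"z":0,"ax":0,"ay":0,"az":0.006,"claw":1}]' && python3 guard.py 8
python3 - <<'E'
from h import *
s=shot('scene','c4.png'); w=shot('side','s4.png')
a=cv2.resize(s['color'][155:215,270:370],(500,300),interpolation=cv2.INTER_CUBIC)
b=cv2.resize(w['color'][165:225,285:385],(500,300),interpolation=cv2.INTER_CUBIC)
cv2.imwrite('pics/crop5.png',np.vstack([a,b]))
E
```

```text
time: 15.4
ee_pos: [0.6293, 0.0729, 0.0488]
eef_rot: [0.98, -0.199, 0.0, 0.0]
ft_force: [1.0, 0.3, 1.0]
width: 0.0003
|F| 1.4 ang -7.03
time: 15.82
ee_pos: [0.6292, 0.0725, 0.0488]
eef_rot: [0.979, -0.205, 0.0, -0.0]
ft_force: [1.1, 2.4, 1.2]
width: 0.0004
|F| 3.0 ang -7.38
```

View pics/crop5.png

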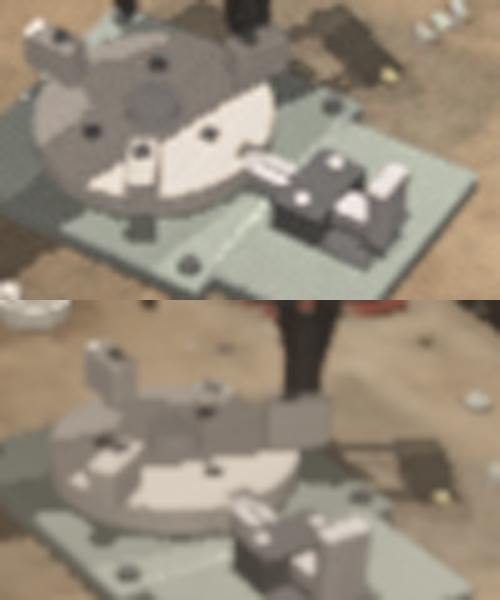

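In the upper (scene) crop the nose tip at about (245,152) now cuts into the rim, and the spring pulled the flange away from the finger. So the catch has probably snapped in. A small extra nudge should show a dead stop.

```bash
python3 -m crank '[{"x":0,"y":0.0002,"z":0,"ax":0,"ay":0,"az":0.0015,"claw":1},{"x":0.0001,"y":0.0004,"z":0,"ax":0,"ay":0,"az":0.003,"claw":1},{"x":0.0001,"y":0.0006,"z":0,"ax":0,"ay":0,"az":0.0045,"claw":1},{"x":0.0001,"y":0.0006,"z":0,"ax":0,"ay":0,"az":0.0045,"claw":1},{"x":0.0001,"y":0.0006,"z":0,"ax":0,"ay":0,"az":0.0045,"claw":1}]' && python3 guard.py 8 &&
python3 -m crank '[{"x":0,"y":0.0002,"z":0,"ax":0,"ay":0,"az":0.0015,"claw":1},{"x":0.0001,"y":0.0004,"z":0,"ax":0,"ay":0,"az":0.003,"claw":1},{"x":0.0001,"y":0.0006,"z":-0.0001,"ax":0,"ay":0,"az":0.0045,"claw":1},{"x":0.0001,"y":0.0006,"z":-0.0001,"ax":0,"ay":0,"az":0.0045,"claw":1},{"x":0.0001,"y":0.0006,"z":-0.0001,"ax":0,"ay":0,"az":0.0045,"claw":1}]' && python3 guard.py 8
```

```text
time: 16.33
ee_pos: [0.6291, 0.0719, 0.0488]
eef_rot: [0.978, -0.209, 0.0, -0.0]
ft_force: [1.3, 3.0, 1.2]
width: 0.0001
|F| 3.5 ang -7.91
time: 16.75
ee_pos: [0.6288, 0.071, 0.0488]
eef_rot: [0.977, -0.214, -0.0, 0.0]
ft_force: [1.6, 2.3, 1.6]
width: 0.0006
|F| 3.3 ang -8.62
```

It is still moving, so it isn't locked yet. I'll continue in guarded steps.

```bash
python3 -m crank '[{"x":0,"y":0.0002,"z":0,"ax":0,"ay":0,"az":0.0015,"claw":1},{"x":0.0001,"y":0.0004,"z":0,"ax":0,"ay":0,"az":0.003,"claw":1},{"x":0.0001,"y":0.0006,"z":0,"ax":0,"ay":0,"az":0.0045,"claw":1},{"x":0.0002,"y":0.0007,"z":0,"ax":0,"ay":0,"az":0.005,"claw":1},{"x":0.0002,"y":0.0007,"z":0,"ax":0,"ay":0,"az":0.005,"claw":1}]' && python3 guard.py 7 &&
python3 -m crank '[{"x":0,"y":0.0002,"z":0,"ax":0,"ay":0,"az":0.0015,"claw":1},{"x":0.0001,"y":0.0004,"z":0,"ax":0,"ay":0,"az":0.003,"claw":1},{"x":0.0001,"y":0.0006,"z":0,"ax":0,"ay":0,"az":0.0045,"claw":1},{"x":0.0002,"y":0.0007,"z":0,"ax":0,"ay":0,"az":0.005,"claw":1},{"x":0.0002,"y":0.0007,"z":0,"ax":0,"ay":0,"az":0.005,"claw":1}]' && python3 guard.py 7 &&
python3 -m crank '[{"x":0,"y":0.0002,"z":0,"ax":0,"ay":0,"az":0.0015,"claw":1},{"x":0.0001,"y":0.0004,"z":0,"ax":0,"ay":0,"az":0.003,"claw":1},{"x":0.0001,"y":0.0006,"z":0,"ax":0,"ay":0,"az":0.0045,"claw":1},{"x":0.0002,"y":0.0007,"z":0,"ax":0,"ay":0,"az":0.005,"claw":1},{"x":0.0002,"y":0.0007,"z":0,"ax":0,"ay":0,"az":0.005,"claw":1}]' && python3 guard.py 7 &&
python3 -m crank '[{"x":0,"y":0.0002,"z":0,"ax":0,"ay":0,"az":0.0015,"claw":1},{"x":0.0001,"y":0.0004,"z":0,"ax":0,"ay":0,"az":0.003,"claw":1},{"x":0.0001,"y":0.0006,"z":0,"ax":0,"ay":0,"az":0.0045,"claw":1},{"x":0.0002,"y":0.0007,"z":0,"ax":0,"ay":0,"az":0.005,"claw":1},{"x":0.0002,"y":0.0007,"z":0,"ax":0,"ay":0,"az":0.005,"claw":1}]' && python3 guard.py 7
```

```text
time: 17.17
ee_pos: [0.6286, 0.0704, 0.0488]
eef_rot: [0.976, -0.219, -0.0, -0.0]
ft_force: [2.2, 2.8, 0.3]
width: 0.0006
|F| 3.6 ang -9.21
time: 17.58
ee_pos: [0.6286, 0.0701, 0.0489]
eef_rot: [0.975, -0.223, 0.0, -0.0]
ft_force: [2.5, 4.3, -0.1]
width: 0.0007
|F| 5.0 ang -9.46
time: 18.0
ee_pos: [0.6288, 0.0695, 0.0489]
eef_rot: [0.974, -0.228, 0.0, -0.0]
ft_force: [3.8, 4.9, -0.3]
width: 0.0006
|F| 6.2 ang -9.9
time: 18.42
ee_pos: [0.6289, 0.0693, 0.049]
eef_rot: [0.972, -0.233, 0.001, -0.001]
ft_force: [4.8, 6.8, -0.8]
width: 0.0003
|F| 8.3 ang -10.01
```

It stalls at finger angle -10°, which puts the lug at about -25° and fits the catch bearing of about -85°, with the force rising: a dead stop. I'll back off, lift, and look from above on the way to the post.

```bash
python3 -m crank '[{"x":0,"y":-0.002,"z":0,"ax":0,"ay":0,"az":0,"claw":1},{"x":0,"y":-0.005,"z":0,"ax":0,"ay":0,"az":0,"claw":1},{"x":0,"y":-0.009,"z":0,"ax":0,"ay":0,"az":0,"claw":1},{"x":0,"y":-0.012,"z":-0.01,"ax":0,"ay":0,"az":0,"claw":1},{"x":0,"y":-0.012,"z":-0.03,"ax":0,"ay":0,"az":0,"claw":1}]'
python3 -m crank '[{"x":0,"y":0,"z":-0.03,"ax":0,"ay":0,"az":0,"claw":1},{"x":0,"y":0,"z":-0.06,"ax":0,"ay":0,"az":-0.05,"claw":1},{"x":0,"y":0,"z":-0.09,"ax":0,"ay":0,"az":-0.1,"claw":1},{"x":0,"y":0,"z":-0.12,"ax":0,"ay":0,"az":-0.15,"claw":1},{"x":0,"y":0,"z":-0.12,"ax":0,"ay":0,"az":-0.2,"claw":1}]'
python3 -c "
from h import *
u=np.array([np.cos(np.radians(-84.5)),np.sin(np.radians(-84.5))]); delta(*(C+.19*u),.2,5.5)"
```

```text
time: 18.83
ee_pos: [0.6323, 0.0794, 0.0773]
eef_rot: [0.972, -0.233, -0.002, 0.001]
ft_force: [0.6, 0.3, 0.2]
width: 0.0005
time: 19.25
ee_pos: [0.6363, 0.0784, 0.2062]
eef_rot: [0.999, -0.034, 0.004, -0.001]
ft_force: [-0.0, -0.1, -0.2]
width: 0.0004
shift [-0.0438  0.1897  0.0054] az -0.0816 yaw -3.84 j7 -0.08 pos [0.6363 0.0784 0.2062]
```

```bash
python3 -m crank '[{"x":-0.009,"y":0.038,"z":0,"ax":0,"ay":0,"az":-0.02,"claw":1},{"x":-0.018,"y":0.076,"z":0,"ax":0,"ay":0,"az":-0.04,"claw":1},{"x":-0.027,"y":0.114,"z":0,"ax":0,"ay":0,"az":-0.06,"claw":1},{"x":-0.036,"y":0.152,"z":0,"ax":0,"ay":0,"az":-0.08,"claw":1},{"x":-0.044,"y":0.190,"z":0,"ax":0,"ay":0,"az":-0.08,"claw":1}]'
python3 - <<'E'
from h import *
w=shot('wrist','w5.png'); 
u=np.array([np.cos(np.radians(-84.5)),np.sin(np.radians(-84.5))])
q=[proj(w,[*(C+k*u),z]) for k,z in ((0,.044),(.066,.034),(.15,.062))]; print(np.round(q)); delta(*(C+.19*u),.045,5.5)
m=np.mean(q,0); x0=int(np.clip(m[0]-130,0,380)); y0=int(np.clip(m[1]-100,0,205)); print(x0,y0)
cv2.imwrite('pics/crop6.png',cv2.resize(w['color'][y0:y0+195,x0:x0+260],(800,600),interpolation=cv2.INTER_CUBIC))
E
```

```text
time: 19.67
ee_pos: [0.5753, -0.1095, 0.1997]
eef_rot: [0.999, 0.045, 0.0, -0.0]
ft_force: [1.1, 0.6, -0.3]
width: 0.0005
[[322. -49.]
 [322.  45.]
 [323. 149.]]
shift [ 0.0084 -0.0112  0.1552] az -0.0084 yaw 4.54 j7 0.36 pos [ 0.5726 -0.1192  0.2003]
192 0
```

View pics/crop6.png

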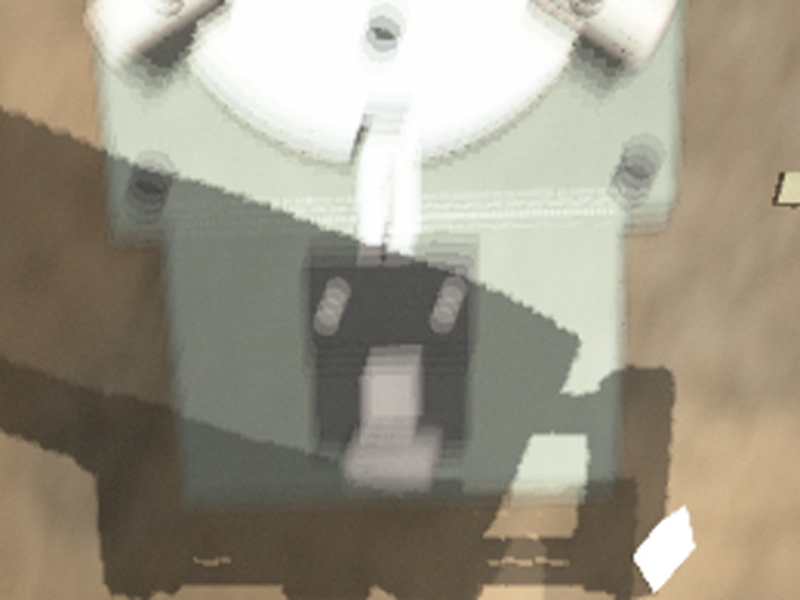

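The nose is clearly inside the notch at crop (388,130), the two lugs sit symmetrically either side of the catch, and the post is at (392,457). I'll descend behind the post.

```bash
python3 - <<'E'
from h import *
u=np.array([np.cos(np.radians(-85.2)),np.sin(np.radians(-85.2))]); delta(*(C+.19*u),.047,4.8)
E
python3 -m crank '[{"x":0.001,"y":-0.003,"z":0.03,"ax":0,"ay":0,"az":0,"claw":1},{"x":0.002,"y":-0.006,"z":0.06,"ax":0,"ay":0,"az":0,"claw":1},{"x":0.004,"y":-0.008,"z":0.09,"ax":0,"ay":0,"az":0,"claw":1},{"x":0.005,"y":-0.01,"z":0.11,"ax":0,"ay":0,"az":0,"claw":1},{"x":0.005,"y":-0.011,"z":0.11,"ax":0,"ay":0,"az":0,"claw":1}]'
python3 - <<'E'
from h import *
u=np.array([np.cos(np.radians(-85.2)),np.sin(np.radians(-85.2))]); delta(*(C+.19*u),.047,4.8)
w=shot('wrist','w6.png'); print(np.round([proj(w,[*(C+k*u),.062]) for k in (.14,.157)]))
E
```

```text
shift [ 0.006  -0.0112  0.1532] az -0.0023 yaw 4.54 j7 0.36 pos [ 0.5726 -0.1192  0.2003]
time: 20.13
ee_pos: [0.578, -0.0953, 0.0852]
eef_rot: [0.999, 0.044, -0.003, -0.0]
ft_force: [-1.5, 0.3, -0.6]
width: 0.0004
shift [-0.0012  0.0128  0.0382] az 0.0026 yaw 5.1 j7 0.39 pos [ 0.578  -0.0953  0.0852]
[[315. 181.]
 [315. 212.]]
```

```bash
python3 -m crank '[{"x":-0.001,"y":0.006,"z":0,"ax":0,"ay":0,"az":0,"claw":1},{"x":-0.001,"y":0.012,"z":0,"ax":0,"ay":0,"az":0,"claw":1},{"x":-0.001,"y":0.012,"z":0.01,"ax":0,"ay":0,"az":0,"claw":1},{"x":-0.001,"y":0.012,"z":0.025,"ax":0,"ay":0,"az":0,"claw":1},{"x":-0.001,"y":0.012,"z":0.038,"ax":0,"ay":0,"az":0,"claw":1}]'
python3 -m crank '[{"x":0,"y":0,"z":0,"ax":0,"ay":0,"az":0,"claw":1},{"x":0,"y":0,"z":0,"ax":0,"ay":0,"az":0,"claw":1},{"x":0,"y":0,"z":0,"ax":0,"ay":0,"az":0,"claw":1},{"x":0,"y":0,"z":0,"ax":0,"ay":0,"az":0,"claw":1},{"x":0,"y":0,"z":0,"ax":0,"ay":0,"az":0,"claw":1}]'
python3 - <<'E'
from h import *
u=np.array([np.cos(np.radians(-85.2)),np.sin(np.radians(-85.2))]); delta(*(C+.17*u),.047,4.8)
E
```

```text
time: 20.6
ee_pos: [0.581, -0.1086, 0.0508]
eef_rot: [0.999, 0.044, 0.001, -0.0]
ft_force: [-0.3, 0.0, -0.8]
width: 0.0006
time: 21.02
ee_pos: [0.5809, -0.1081, 0.0515]
eef_rot: [0.999, 0.045, 0.001, -0.0]
ft_force: [-0.3, 0.1, 0.3]
width: 0.0002
shift [-0.0031 -0.0203  0.0045] az 0.0026 yaw 5.1 j7 0.44 pos [ 0.5809 -0.1081  0.0515]
```

```bash
sed 's/print(.*); sys/print("|F|",f.round(1),"rad",np.hypot(*p).round(4)); sys/' guard.py > g2.py
python3 -m crank '[{"x":-0.003,"y":-0.004,"z":0.004,"ax":0,"ay":0,"az":0,"claw":1},{"x":-0.003,"y":-0.008,"z":0.004,"ax":0,"ay":0,"az":0,"claw":1},{"x":-0.003,"y":-0.012,"z":0.004,"ax":0,"ay":0,"az":0,"claw":1},{"x":-0.003,"y":-0.015,"z":0.004,"ax":0,"ay":0,"az":0,"claw":1},{"x":-0.003,"y":-0.016,"z":0.004,"ax":0,"ay":0,"az":0,"claw":1}]' && python3 g2.py 3 &&
python3 -m crank '[{"x":0,"y":-0.0004,"z":0,"ax":0,"ay":0,"az":0,"claw":1},{"x":0,"y":-0.0008,"z":0,"ax":0,"ay":0,"az":0,"claw":1},{"x":0,"y":-0.0012,"z":0,"ax":0,"ay":0,"az":0,"claw":1},{"x":0,"y":-0.0016,"z":0,"ax":0,"ay":0,"az":0,"claw":1},{"x":0,"y":-0.002,"z":0,"ax":0,"ay":0,"az":0,"claw":1}]' && python3 g2.py 3 &&
python3 -m crank '[{"x":0,"y":-0.0003,"z":0,"ax":0,"ay":0,"az":0,"claw":1},{"x":0,"y":-0.0006,"z":0,"ax":0,"ay":0,"az":0,"claw":1},{"x":0,"y":-0.0009,"z":0,"ax":0,"ay":0,"az":0,"claw":1},{"x":0,"y":-0.0012,"z":0,"ax":0,"ay":0,"az":0,"claw":1},{"x":0,"y":-0.0015,"z":0,"ax":0,"ay":0,"az":0,"claw":1}]' && python3 g2.py 3 &&
python3 -m crank '[{"x":0,"y":-0.0003,"z":0,"ax":0,"ay":0,"az":0,"claw":1},{"x":0,"y":-0.0006,"z":0,"ax":0,"ay":0,"az":0,"claw":1},{"x":0,"y":-0.0009,"z":0,"ax":0,"ay":0,"az":0,"claw":1},{"x":0,"y":-0.0012,"z":0,"ax":0,"ay":0,"az":0,"claw":1},{"x":0,"y":-0.0015,"z":0,"ax":0,"ay":0,"az":0,"claw":1}]' && python3 g2.py 3 &&
python3 -m crank '[{"x":0,"y":-0.0003,"z":0,"ax":0,"ay":0,"az":0,"claw":1},{"x":0,"y":-0.0006,"z":0,"ax":0,"ay":0,"az":0,"claw":1},{"x":0,"y":-0.0009,"z":0,"ax":0,"ay":0,"az":0,"claw":1},{"x":0,"y":-0.0012,"z":0,"ax":0,"ay":0,"az":0,"claw":1},{"x":0,"y":-0.0015,"z":0,"ax":0,"ay":0,"az":0,"claw":1}]' && python3 g2.py 3
```

```text
time: 21.43
ee_pos: [0.5761, -0.0913, 0.0469]
eef_rot: [0.999, 0.045, 0.0, -0.0]
ft_force: [0.2, 0.3, 0.1]
width: 0.0005
|F| 0.4 rad 0.1731
time: 21.85
ee_pos: [0.5759, -0.0906, 0.0468]
eef_rot: [0.999, 0.044, 0.0, -0.0]
ft_force: [0.2, -0.5, 0.2]
width: 0.0001
|F| 0.6 rad 0.1723
time: 22.27
ee_pos: [0.5757, -0.0889, 0.0468]
eef_rot: [0.999, 0.045, -0.0, -0.0]
ft_force: [-0.3, 0.1, -0.3]
width: 0.0006
|F| 0.4 rad 0.1707
time: 22.68
ee_pos: [0.5756, -0.0874, 0.0468]
eef_rot: [0.999, 0.044, 0.0, -0.0]
ft_force: [-0.1, -0.2, -0.4]
width: 0.0003
|F| 0.5 rad 0.1692
time: 23.1
ee_pos: [0.5754, -0.0859, 0.0468]
eef_rot: [0.999, 0.044, -0.0, -0.0]
ft_force: [-0.2, -0.8, 0.1]
width: 0.0007
|F| 0.8 rad 0.1677
```

```bash
python3 -m crank '[{"x":0,"y":-0.0003,"z":0,"ax":0,"ay":0,"az":0,"claw":1},{"x":0,"y":-0.0006,"z":0,"ax":0,"ay":0,"az":0,"claw":1},{"x":0,"y":-0.0009,"z":0,"ax":0,"ay":0,"az":0,"claw":1},{"x":0,"y":-0.0010,"z":0,"ax":0,"ay":0,"az":0,"claw":1},{"x":0,"y":-0.0010,"z":0,"ax":0,"ay":0,"az":0,"claw":1}]' && python3 g2.py 6 &&
python3 -m crank '[{"x":0,"y":-0.0003,"z":0,"ax":0,"ay":0,"az":0,"claw":1},{"x":0,"y":-0.0006,"z":0,"ax":0,"ay":0,"az":0,"claw":1},{"x":0,"y":-0.0009,"z":0,"ax":0,"ay":0,"az":0,"claw":1},{"x":0,"y":-0.0010,"z":0,"ax":0,"ay":0,"az":0,"claw":1},{"x":0,"y":-0.0010,"z":0,"ax":0,"ay":0,"az":0,"claw":1}]' && python3 g2.py 6 &&
python3 -m crank '[{"x":0,"y":-0.0003,"z":0,"ax":0,"ay":0,"az":0,"claw":1},{"x":0,"y":-0.0006,"z":0,"ax":0,"ay":0,"az":0,"claw":1},{"x":0,"y":-0.0009,"z":0,"ax":0,"ay":0,"az":0,"claw":1},{"x":0,"y":-0.0010,"z":0,"ax":0,"ay":0,"az":0,"claw":1},{"x":0,"y":-0.0010,"z":0,"ax":0,"ay":0,"az":0,"claw":1}]' && python3 g2.py 6 &&
python3 -m crank '[{"x":0,"y":-0.0003,"z":0,"ax":0,"ay":0,"az":0,"claw":1},{"x":0,"y":-0.0006,"z":0,"ax":0,"ay":0,"az":0,"claw":1},{"x":0,"y":-0.0009,"z":0,"ax":0,"ay":0,"az":0,"claw":1},{"x":0,"y":-0.0010,"z":0,"ax":0,"ay":0,"az":0,"claw":1},{"x":0,"y":-0.0010,"z":0,"ax":0,"ay":0,"az":0,"claw":1}]' && python3 g2.py 6 &&
python3 -m crank '[{"x":0,"y":-0.0003,"z":0,"ax":0,"ay":0,"az":0,"claw":1},{"x":0,"y":-0.0006,"z":0,"ax":0,"ay":0,"az":0,"claw":1},{"x":0,"y":-0.0009,"z":0,"ax":0,"ay":0,"az":0,"claw":1},{"x":0,"y":-0.0010,"z":0,"ax":0,"ay":0,"az":0,"claw":1},{"x":0,"y":-0.0010,"z":0,"ax":0,"ay":0,"az":0,"claw":1}]' && python3 g2.py 6
```

```text
time: 23.52
ee_pos: [0.5754, -0.0849, 0.0468]
eef_rot: [0.999, 0.044, 0.0, -0.0]
ft_force: [0.4, -0.1, 0.7]
width: 0.0005
|F| 0.8 rad 0.1667
time: 23.93
ee_pos: [0.5753, -0.0843, 0.0468]
eef_rot: [0.999, 0.044, 0.0, 0.0]
ft_force: [-0.9, -0.9, -0.3]
width: 0.0004
|F| 1.4 rad 0.1661
time: 24.35
ee_pos: [0.5752, -0.0831, 0.0468]
eef_rot: [0.999, 0.044, 0.0, 0.0]
ft_force: [0.3, -3.1, 0.1]
width: 0.0006
|F| 3.2 rad 0.1648
time: 24.77
ee_pos: [0.5751, -0.082, 0.0468]
eef_rot: [0.999, 0.044, 0.0, 0.0]
ft_force: [0.1, -2.5, 0.4]
width: 0.0004
|F| 2.5 rad 0.1638
time: 25.18
ee_pos: [0.575, -0.081, 0.0468]
eef_rot: [0.999, 0.044, -0.0, -0.0]
ft_force: [-0.1, -2.7, -0.6]
width: 0.0009
|F| 2.8 rad 0.1627
```

The post is sliding at about 2.7 N. I'll continue to the stop.

```bash
python3 -m crank '[{"x":0,"y":-0.0003,"z":0,"ax":0,"ay":0,"az":0,"claw":1},{"x":0,"y":-0.0006,"z":0,"ax":0,"ay":0,"az":0,"claw":1},{"x":0,"y":-0.0008,"z":0,"ax":0,"ay":0,"az":0,"claw":1},{"x":0,"y":-0.0008,"z":0,"ax":0,"ay":0,"az":0,"claw":1},{"x":0,"y":-0.0008,"z":0,"ax":0,"ay":0,"az":0,"claw":1}]' && python3 g2.py 5 &&
python3 -m crank '[{"x":0,"y":-0.0003,"z":0,"ax":0,"ay":0,"az":0,"claw":1},{"x":0,"y":-0.0006,"z":0,"ax":0,"ay":0,"az":0,"claw":1},{"x":0,"y":-0.0008,"z":0,"ax":0,"ay":0,"az":0,"claw":1},{"x":0,"y":-0.0008,"z":0,"ax":0,"ay":0,"az":0,"claw":1},{"x":0,"y":-0.0008,"z":0,"ax":0,"ay":0,"az":0,"claw":1}]' && python3 g2.py 5 &&
python3 -m crank '[{"x":0,"y":-0.0003,"z":0,"ax":0,"ay":0,"az":0,"claw":1},{"x":0,"y":-0.0006,"z":0,"ax":0,"ay":0,"az":0,"claw":1},{"x":0,"y":-0.0008,"z":0,"ax":0,"ay":0,"az":0,"claw":1},{"x":0,"y":-0.0008,"z":0,"ax":0,"ay":0,"az":0,"claw":1},{"x":0,"y":-0.0008,"z":0,"ax":0,"ay":0,"az":0,"claw":1}]' && python3 g2.py 5 &&
python3 -m crank '[{"x":0,"y":-0.0003,"z":0,"ax":0,"ay":0,"az":0,"claw":1},{"x":0,"y":-0.0006,"z":0,"ax":0,"ay":0,"az":0,"claw":1},{"x":0,"y":-0.0008,"z":0,"ax":0,"ay":0,"az":0,"claw":1},{"x":0,"y":-0.0008,"z":0,"ax":0,"ay":0,"az":0,"claw":1},{"x":0,"y":-0.0008,"z":0,"ax":0,"ay":0,"az":0,"claw":1}]' && python3 g2.py 5
```

```text
time: 25.6
ee_pos: [0.5749, -0.0806, 0.0468]
eef_rot: [0.999, 0.044, 0.0, 0.0]
ft_force: [-0.6, -5.2, -1.3]
width: 0.0003
|F| 5.4 rad 0.1623
```

```bash
python3 -m crank '[{"x":0,"y":-0.0002,"z":0,"ax":0,"ay":0,"az":0,"claw":1},{"x":0,"y":-0.0004,"z":0,"ax":0,"ay":0,"az":0,"claw":1},{"x":0,"y":-0.0005,"z":0,"ax":0,"ay":0,"az":0,"claw":1},{"x":0,"y":-0.0005,"z":0,"ax":0,"ay":0,"az":0,"claw":1},{"x":0,"y":-0.0005,"z":0,"ax":0,"ay":0,"az":0,"claw":1}]' && python3 g2.py 8.5 &&
python3 -m crank '[{"x":0,"y":-0.0001,"z":0,"ax":0,"ay":0,"az":0,"claw":1},{"x":0,"y":-0.0002,"z":0,"ax":0,"ay":0,"az":0,"claw":1},{"x":0,"y":-0.0003,"z":0,"ax":0,"ay":0,"az":0,"claw":1},{"x":0,"y":-0.0003,"z":0,"ax":0,"ay":0,"az":0,"claw":1},{"x":0,"y":-0.0003,"z":0,"ax":0,"ay":0,"az":0,"claw":1}]' && python3 g2.py 9
```

```text
time: 26.02
ee_pos: [0.5749, -0.0806, 0.0469]
eef_rot: [0.999, 0.044, 0.0, 0.001]
ft_force: [0.2, -6.3, -0.1]
width: 0.0003
|F| 6.3 rad 0.1623
time: 26.43
ee_pos: [0.5749, -0.0806, 0.0469]
eef_rot: [0.999, 0.044, 0.0, 0.001]
ft_force: [0.9, -7.4, -0.9]
width: 0.001
|F| 7.5 rad 0.1623
```

Dead stop, at about 3.5 N/mm. I'll raise it to about 10 N and hold.

```bash
python3 -m crank '[{"x":0,"y":-0.0003,"z":0,"ax":0,"ay":0,"az":0,"claw":1},{"x":0,"y":-0.0005,"z":0,"ax":0,"ay":0,"az":0,"claw":1},{"x":0,"y":-0.0007,"z":0,"ax":0,"ay":0,"az":0,"claw":1},{"x":0,"y":-0.0007,"z":0,"ax":0,"ay":0,"az":0,"claw":1},{"x":0,"y":-0.0007,"z":0,"ax":0,"ay":0,"az":0,"claw":1}]' && python3 g2.py 11 &&
python3 -m crank '[{"x":0,"y":-0.0001,"z":0,"ax":0,"ay":0,"az":0,"claw":1},{"x":0,"y":-0.0001,"z":0,"ax":0,"ay":0,"az":0,"claw":1},{"x":0,"y":-0.0001,"z":0,"ax":0,"ay":0,"az":0,"claw":1},{"x":0,"y":-0.0001,"z":0,"ax":0,"ay":0,"az":0,"claw":1},{"x":0,"y":-0.0001,"z":0,"ax":0,"ay":0,"az":0,"claw":1}]' && python3 g2.py 11.5
```

```text
time: 26.85
ee_pos: [0.5749, -0.0805, 0.0469]
eef_rot: [0.999, 0.044, 0.0, 0.001]
ft_force: [0.3, -8.5, -0.5]
width: -0.0
|F| 8.5 rad 0.1623
time: 27.27
ee_pos: [0.5749, -0.0805, 0.0469]
eef_rot: [0.999, 0.044, 0.0, 0.001]
ft_force: [2.1, -9.5, -0.8]
width: 0.0002
|F| 9.7 rad 0.1622
```

Next is a small increment, a hold of more than 0.5 s, then release and back away.

```bash
python3 -m crank '[{"x":0,"y":-0.0002,"z":0,"ax":0,"ay":0,"az":0,"claw":1},{"x":0,"y":-0.0002,"z":0,"ax":0,"ay":0,"az":0,"claw":1},{"x":0,"y":-0.0002,"z":0,"ax":0,"ay":0,"az":0,"claw":1},{"x":0,"y":-0.0002,"z":0,"ax":0,"ay":0,"az":0,"claw":1},{"x":0,"y":-0.0002,"z":0,"ax":0,"ay":0,"az":0,"claw":1}]'
python3 -m crank '[{"x":0,"y":0,"z":0,"ax":0,"ay":0,"az":0,"claw":1},{"x":0,"y":0,"z":0,"ax":0,"ay":0,"az":0,"claw":1},{"x":0,"y":0,"z":0,"ax":0,"ay":0,"az":0,"claw":1},{"x":0,"y":0,"z":0,"ax":0,"ay":0,"az":0,"claw":1},{"x":0,"y":0,"z":0,"ax":0,"ay":0,"az":0,"claw":1}]'
python3 -m crank '[{"x":0,"y":0,"z":0,"ax":0,"ay":0,"az":0,"claw":1},{"x":0,"y":0,"z":0,"ax":0,"ay":0,"az":0,"claw":1},{"x":0,"y":0,"z":0,"ax":0,"ay":0,"az":0,"claw":1},{"x":0,"y":0,"z":0,"ax":0,"ay":0,"az":0,"claw":1},{"x":0,"y":0,"z":0,"ax":0,"ay":0,"az":0,"claw":1}]'
python3 -m crank '[{"x":0,"y":0.002,"z":0,"ax":0,"ay":0,"az":0,"claw":1},{"x":0,"y":0.006,"z":0,"ax":0,"ay":0,"az":0,"claw":1},{"x":0,"y":0.012,"z":0,"ax":0,"ay":0,"az":0,"claw":1},{"x":0,"y":0.02,"z":0,"ax":0,"ay":0,"az":0,"claw":1},{"x":0,"y":0.02,"z":0,"ax":0,"ay":0,"az":0,"claw":1}]'
python3 -m crank '[{"x":0,"y":0,"z":-0.04,"ax":0,"ay":0,"az":0,"claw":1},{"x":0,"y":0,"z":-0.08,"ax":0,"ay":0,"az":0,"claw":1},{"x":0,"y":0.01,"z":-0.12,"ax":0,"ay":0,"az":0,"claw":1},{"x":0,"y":0.03,"z":-0.15,"ax":0,"ay":0,"az":0,"claw":1},{"x":0,"y":0.03,"z":-0.15,"ax":0,"ay":0,"az":0,"claw":1}]'
python3 -m crank '[{"x":0,"y":0,"z":0,"ax":0,"ay":0,"az":0,"claw":1},{"x":0,"y":0,"z":0,"ax":0,"ay":0,"az":0,"claw":1},{"x":0,"y":0,"z":0,"ax":0,"ay":0,"az":0,"claw":1},{"x":0,"y":0,"z":0,"ax":0,"ay":0,"az":0,"claw":1},{"x":0,"y":0,"z":0,"ax":0,"ay":0,"az":0,"claw":1}]'
python3 - <<'E'
from h import *
w=shot('wrist','w7.png'); s=shot('scene','c7.png')
a=cv2.resize(w['color'][0:200,190:450],(780,600),interpolation=cv2.INTER_CUBIC); cv2.imwrite('pics/crop7.png',a)
o=load('scene1.png')['color']; d=cv2.absdiff(o,s['color']).max(2)
for n,(u,v) in dict(bearing=(245,146),plug=(216,181),wrL=(158,168),wrR=(425,295),decoy=(269,234)).items(): print(n,d[v-12:v+12,u-12:u+12].mean().round(1),d[v-12:v+12,u-12:u+12].max())
E
```

```text
time: 27.68
ee_pos: [0.5749, -0.0805, 0.0469]
eef_rot: [0.999, 0.044, 0.0, 0.001]
ft_force: [1.8, -9.0, -1.7]
width: 0.0002
time: 28.1
ee_pos: [0.5749, -0.0805, 0.0469]
eef_rot: [0.999, 0.044, 0.0, 0.001]
ft_force: [1.0, -10.3, -1.7]
width: 0.0003
time: 28.52
ee_pos: [0.5749, -0.0805, 0.0469]
eef_rot: [0.999, 0.044, 0.0, 0.001]
ft_force: [0.6, -10.1, -1.3]
width: 0.0007
time: 28.93
ee_pos: [0.5765, -0.1002, 0.047]
eef_rot: [0.999, 0.044, 0.0, 0.0]
ft_force: [-0.8, -0.2, 1.0]
width: 0.0005
time: 29.35
ee_pos: [0.5816, -0.1329, 0.2039]
eef_rot: [0.999, 0.043, 0.005, 0.001]
ft_force: [-0.8, -1.1, 0.2]
width: 0.0006
time: 29.77
ee_pos: [0.5788, -0.1275, 0.1958]
eef_rot: [0.999, 0.045, -0.001, -0.0]
ft_force: [-0.0, -0.4, -0.7]
width: 0.0004
bearing 3.8 11
plug 3.8 9
wrL 3.3 8
wrR 3.9 9
decoy 46.8 87
```

View pics/crop7.png

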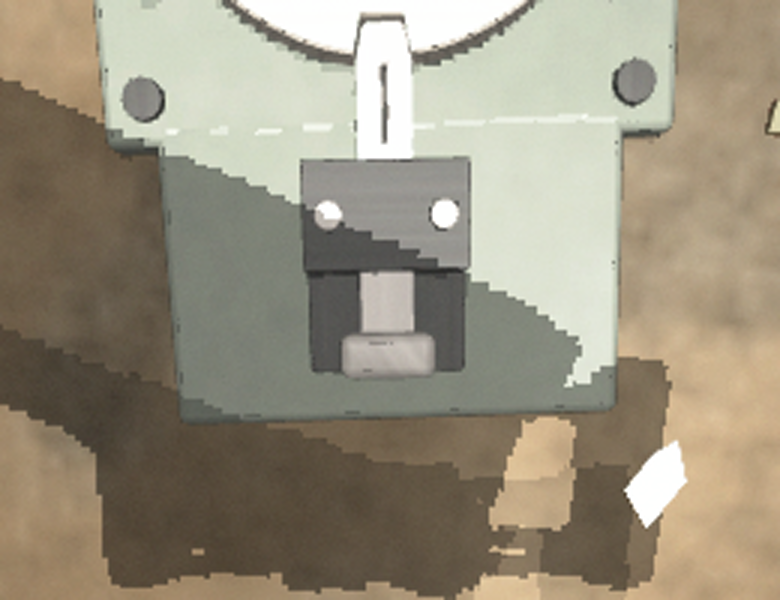

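The nose now sits at the floor of the notch (383,18) and the post is drawn up to the guide. The listed bystanders haven't changed in the picture. The loose flange's patch did change, probably from the arm's shadow, so I'll check that once before handing in.

```bash
python3 - <<'E'
from h import *
a=load('scene1.png')['color'][130:260,225:385]; b=load('c7.png')['color'][130:260,225:385]
cv2.imwrite('pics/crop8.png',cv2.resize(np.hstack([a,b]),(800,325),interpolation=cv2.INTER_CUBIC))
E
```

```text
(no output)
```

View pics/crop8.png

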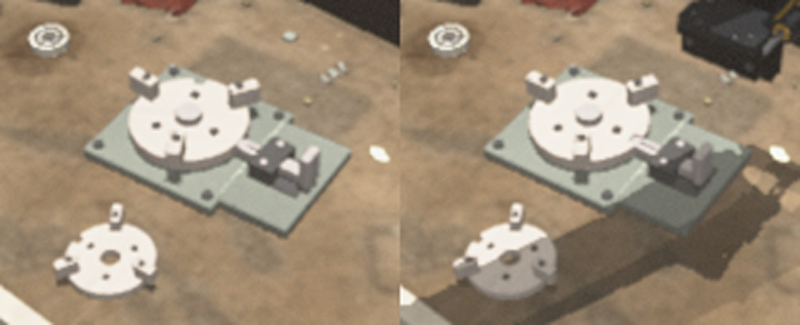

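The loose flange at (115,258) hasn't moved; the change is only the arm's shadow. The main flange lies flat with the catch in its notch.

```bash
python3 -c "
from bench import close_job; print(close_job())"
```

```text
the job is handed in; nothing more can be done
None
```

The flange is turned and locked by the catch, and the job is handed in at about 30 s of the 69 s allowed. One requirement, the 15 N contact limit, was probably broken twice at the start (below).

- **Turning:** I pushed the lug that stood at 90° about 115° clockwise with the shut fingers. It took 3–9 N once moving, and the flange stopped dead with the catch in.
- **Pressing home:** I pushed the thumb post about 3–4 mm to its stop. I held about 10 N there for more than half a second, then let go and lifted clear.
- **Last checks:** The final pictures show the nose at the floor of the notch and the flange flat. The wrist reads about zero force. The bearing, spark plug and both wrenches are unchanged. The loose flange's image changed only because the arm's shadow fell on it.
- **Force limit:** My first two contacts with the lug read about 14 N sideways plus 11 N upward (about 18 N in total), then 12 N plus 11 N (about 16 N). The combined force was therefore briefly over 15 N, although the sideways push stayed under it. The cause was the arm pressing down on the lug through friction. I corrected it by lifting the tool slightly, and the readings stayed below 11 N after that.

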